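# Hold the swing stop square to the router-table fence

### The arm

A 6-joint arm with a two-finger parallel gripper is mounted at the origin on the work surface. World frame = base frame: x ahead of the robot, y to its left, z up, the work surface at z = 0. Lengths are in m, angles in rad, forces in N, time in s.
With the tool pointing down it reaches from about 0.35 to 0.85 m from the base axis. Payload 8.1 kg.
Tool frame: the origin (TCP) lies midway between the tips of the shut fingers; the grasp point (between the pads) lies 19 mm behind it (robot.grip_point_offset is the distance from the TCP to the grasp point, in m); z points along the fingers, y is the line along which they close (so a half turn about z gives the same grasp; the last joint's range is limited). The gripper opens to 93 mm and grips with 3 to 60 N. Pads are 15 mm wide; open, the fingers measure 128 mm over their backs; the gripper's body (75 mm by 188 mm) begins 65 mm behind the grasp point.
Start: joints at [1.176, 0.13, 1.488, -0, 1.523, -0.085], TCP at [0.183, 0.571, 0.219] pointing down, gripper open.
Joint ranges: [-2.96, 2.96], [-0.89, 2.26], [0.02, 2.5], [-1.34, 4.48], [0, 2.73], [-2.66, 2.66]. Speed limits (rad/s): [2.39, 2.39, 2.79, 3.14, 3.14, 3.14].

### API

Orientations are given as a rotation vector (axis times angle).
In Python, from plant import robot, read_camera, job gives the robot as it stands.
- The arm moves only by the shell command python3 -m inch 'ROWS' [FORCE]. ROWS is JSON, one flat list of numbers, 5 for each row, row after row: the shift along the world's x, y, z in mm, then the turn about the world's z in degrees, then the opening in per cent of the stroke, from 0 (shut) to 100 (fully open). In form: [dx, dy, dz, yaw, hand, dx, dy, dz, yaw, hand, ...]. A call has 1 to 10 rows; each row is the pose to reach, as a shift and turn from the pose commanded when the call began; what a row does not reach only later rows make up. A row lasts 1/12 s, in which the tool goes at most 41.7 mm and 7.16 degrees, less where a joint would pass 70% of its speed; a pose out of reach is approached as far as the arm can. A call with a gripper value outside its range is refused whole. The fingers move at their own pace and stop on an object; FORCE is the grip in N (left out, the last holds). Time passes only in rows, so rows that repeat a pose let the fingers close. It gives the time, the measured TCP pose, the force, the opening and the grip force at its end, in the units of the state.
- robot.read_state(): the state, without advancing time (a new reading comes with each control period).
- read_camera(name): name is "scene" or "top"; returns a dict with "image" (400x640x3 uint8, blue, green, red), "K" (3x3 intrinsics, pixels), "extrinsics" (4x4, takes a point from world to camera coordinates). Camera axes: x right, y down, z forward; pixel columns grow to the right and rows downward; lengths in m; the calibration is good to about 2 mm. A picture is of the moment at which its call begins. There is no depth.
- job.close_job(): hands the job in; it is judged then, once.
The state is a dict: "t": time; "q": joint angles; "dq": joint speeds; "joint_torque": joint torques, N m; "tool_pos": TCP position; "orientation": TCP orientation; "force": force on the tool from outside, world axes, zero at the start; "wrist_torque": the same for the moment, N m; "opening": finger opening in m; "gripper_force": force on a finger pad.
Only numpy, scipy, OpenCV 4.12 (cv2) and the standard library are available. Lean on these libraries where they do the work, as an engineer would, in place of code of your own. Each camera call takes 0.05 s, during which the arm holds its last target. There are 200 camera calls.

### The job

Square up the sprung swing arm on the router table's fence: take up the wooden carpenter's square (its diagonal brace makes a handhold) and, with it lying flat on the table, press its outside corner fully home into the corner between fence and swing arm, so that one leg lies flush along the fence and the other pushes the arm back and lies flush along it. Finish holding it there, gripped and still firmly pressed against both, as the arm springs back if you let go; leave the other things on the table where they are.

Things in the scene. Friction and masses are not known exactly. Their poses are not given: they have to be found in the camera images.
- brace_mid (a point): Where to grip the carpenter's square: middle of its diagonal brace, half-way up (11 mm above its underside). Axes: x along the long leg and y along the short leg, both away from the outside corner; z up. The brace is 16 mm wide, 22 mm high, runs along (1, -1) and is gripped across, along (1, 1); 72 mm of clear room towards the inside corner, nothing on the other side.
- square: The carpenter's square: flat light-wood L with the brace across it, 22 mm thick, about 0.3 kg (may differ by a third), lying flat, always the same face up. Origin under brace_mid on the underside, same axes. Legs 28 mm wide. Long leg 210 mm: outer face y = -85, from x = -85 to 125 mm. Short leg 170 mm: outer face x = -85, from y = -85 to 85 mm.
- heel (a point): The outside corner of the square, 11 mm above its underside, at (-85, -85) mm from brace_mid; same axes.
- corner (a point): The inside corner between fence and swing arm, where the heel must go, 11 mm above the table; fixed during a run, but its place and yaw differ between runs. Axes: x along the fence's face, the way the fence runs from the corner; y out of the fence's face, the way the swing arm points when square; z up. The fence's face is the plane y = 0.
- fence_bar: The fixed dark steel angle fence, 50 mm high, its face running from x = -40 to 290 mm; origin at the inside corner on the table, axes as for corner.
- fence_base: The fixed foot and the arm's round steel pivot post (24 mm across, 54 mm high, centred at x = -12, y = 14 mm), which just touches the plane x = 0 and so is a solid stop for the short leg's outer face. Origin and axes as for fence_bar.
- swing_arm (a joint): Angle (rad) of the wooden swing arm, 24 mm thick, 41 mm high, reaching 206 mm out from the fence's face. 0: square to the fence, its face in the plane x = 0 of corner. Positive: leaning in over the corner, towards +x. A spring (1 N m/rad; 0.5 N m at 0) leans it in at about 0.22; pushing it square takes 3 to 5 N; it can go past, to -0.15.
- swing_tip (a point): The far end of the swing arm's working face, 22 mm above the table, 192 mm from the pivot axis.
- clamp_a: the larger F-clamp (bar 260 mm), lying behind the fence (a bystander: leave it; origin on its underside or axis)
- clamp_b: the smaller F-clamp (bar 220 mm) (a bystander: leave it; origin on its underside or axis)
- offcut: pine board offcut, 100 x 50 x 22 mm (a bystander: leave it; origin on its underside or axis)
- collet_nut: steel ring nut, 38 mm across, 20 mm high (a bystander: leave it; origin on its underside or axis)
- bench_brush: bench brush (a bystander: leave it; origin on its underside or axis)
- push_block: plywood push block, 90 x 60 x 40 mm (a bystander: leave it; origin on its underside or axis)

How it is judged:
On the way, in this order (a step that is already met when the one before it is completed fails the run):
1. the square is in the gripper's fingers (contact force between the fingers and square above 1 N), for 0.2 s.
2. the square is home in the corner, touching fence and swing arm (x of heel in the frame of corner between -0.003 and 0.003 m and y of heel in the frame of corner between -0.003 and 0.003 m and z of heel in the frame of corner below 0.006 m and angle between heel's own z axis and vertical below 0.05 rad and angle between the x axis of heel and the x axis of corner, either way round below 0.025 rad and value of joint swing_arm between -0.03 and 0.03 rad and contact force between square and fence_bar above 1.5 N and contact force between square and swing_arm above 0.8 N and contact force between the fingers and square above 1 N), for 0.3 s.
At the end, for the whole second after the job is handed in: Gripper holding the square flat (tilt < 0.05 rad, lift < 6 mm), heel within 3 mm of the corner each way, long leg within 0.025 rad of the fence and pressing it with > 1.5 N, swing arm within 0.03 rad of square and pressed on the short leg with > 0.8 N (all of step 2); the arm keeps its last pose, push and grip.
It fails at once if a bystander is moved by more than 30 mm (distance of any of clamp_a, clamp_b, offcut, collet_nut, bench_brush, push_block from where it was at the start of the episode above 0.03 m).
It also fails if it takes over 48 s, if anything falls off the work surface, if the arm or the gripper's body presses on something with over 40 N, if the wrist force passes 120 N, or if a joint passes its speed limit or range.

## Working session

There is one attempt and no reset: what is moved stays moved. The work goes in short steps, Python scripts to look and compute and a shell command to move; the robot and the scene stay as the last step left them, time stands still between calls to the robot, and variables do not carry over. Pictures are saved under pics/ and viewed, at most 10 in all, crops included, and the job is handed in when it is done.

```bash
mkdir -p pics; cat > h.py <<'E'
import numpy as np,cv2
from plant import robot, read_camera, job
def snap(n,f):
    c=read_camera(n); cv2.imwrite(f,c["image"]); return c
def unproj(c,u,v,z):
    K=np.array(c["K"]);T=np.array(c["extrinsics"]);R=T[:3,:3];t=T[:3,3]
    d=R.T@np.linalg.solve(K,[u,v,1.]);o=-R.T@t
    return o+d*(z-o[2])/d[2]
E
python3 - <<'E'
from h import *
import pickle
for n in("top","scene"):
    c=snap(n,f"pics/{n}0.png"); pickle.dump({k:c[k] for k in("K","extrinsics")},open(n+".pkl","wb"))
    T=np.array(c["extrinsics"]);print(n,np.round(-T[:3,:3].T@T[:3,3],3),np.round(T[:3,:3],2).tolist(),np.array(c["K"])[0])
print(robot.read_state()["opening"],robot.read_state()["orientation"])
E
```

```text
top [ 0.438 -0.018  1.429] [[0.01, -1.0, -0.0], [-1.0, -0.01, -0.08], [0.08, 0.0, -1.0]] [476.90165235   0.         319.15424977]
scene [1.367 0.092 1.303] [[-0.11, 0.99, -0.01], [0.83, 0.09, -0.55], [-0.55, -0.07, -0.83]] [497.93667177   0.         313.01682152]
0.09303884795798156 [-4.84672069e-01 -3.10356371e+00  2.55801138e-03]
```

View pics/top0.png

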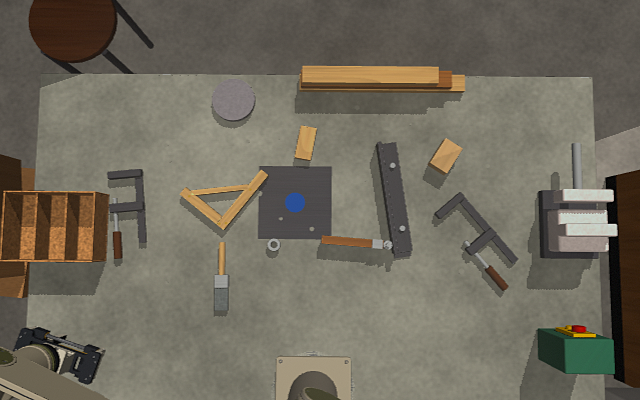

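View pics/scene0.png

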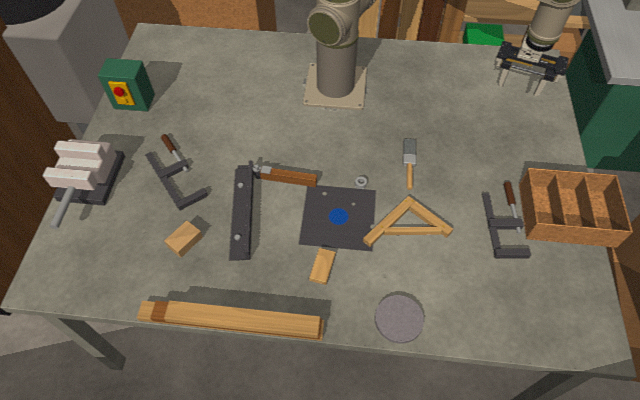

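```bash
python3 - <<'E'
import cv2
i=cv2.imread("pics/top0.png")
cv2.imwrite("pics/c1.png",cv2.resize(i[160:240,172:278],None,fx=7,fy=7,interpolation=cv2.INTER_CUBIC))
cv2.imwrite("pics/c2.png",cv2.resize(i[138:262,312:416],None,fx=4.8,fy=4.8,interpolation=cv2.INTER_CUBIC))
E
```

```text
(no output)
```

View pics/c1.png

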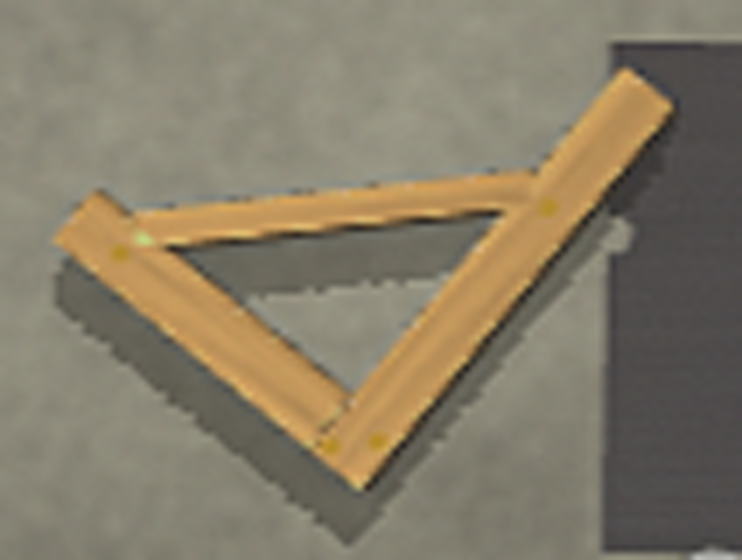

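View pics/c2.png

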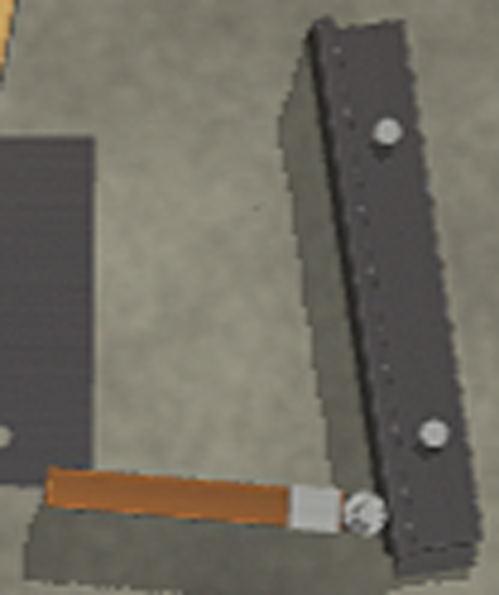

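```bash
cat > m.py <<'E'
from h import *
import pickle
from scipy.optimize import least_squares
c=pickle.load(open("top.pkl","rb"))
f=lambda p,s,o,z:unproj(c,o[0]+(p[0]+.5)/s-.5,o[1]+(p[1]+.5)/s-.5,z)[:2]
R=lambda a:np.array([[np.cos(a),-np.sin(a)],[np.sin(a),np.cos(a)]])
W=np.array([f(p,7,(172,160),.022) for p in[(361,489),(673,105),(627,68),(55,237),(98,190)]])
M=np.array([(-85,-85),(125,-85),(125,-57),(-85,85),(-57,85)])/1e3
r=least_squares(lambda x:(x[:2]+M@R(x[2]).T-W).ravel(),[.5,.2,-.7]);print("square",r.x[:2],np.degrees(r.x[2]),np.round(r.fun*1e3,1))
a,b=[f(p,4.8,(312,138),0) for p in[(313,40),(388,545)]]
post=f((366,513),4.8,(312,138),.054)
d=(a-b)/np.linalg.norm(a-b);n=np.array([-d[1],d[0]])
print("fence yaw",np.degrees(np.arctan2(d[1],d[0])),"post off face",(post-b)@n)
C=post+12e-3*d-14e-3*n
print("corner",C,"via end",f((398,575),4.8,(312,138),0)+.04*d)
t=C+R(np.arctan2(d[1],d[0]))@[.085,.085];print("brace goal",t, "handle tip",f((48,487),4.8,(312,138),.041))
E
python3 m.py
```

```text
square [0.59416541 0.28008737] -38.42686881340817 [-0.9 -0.  -0.4 -2.   1.2  0.1 -0.8  0.9  0.9  1.1]
fence yaw 8.239796666117186 post off face 0.018231030916241356
corner [ 0.44935278 -0.22630615] via end [ 0.43677882 -0.23584497]
brace goal [ 0.52129342 -0.13000172] handle tip [ 0.44954566 -0.02388808]
```

```bash
python3 -m inch '[410,-290,-100,-65.5,65, 410,-290,-100,-65.5,65, 410,-290,-100,-65.5,65, 410,-290,-100,-65.5,65, 410,-290,-100,-65.5,65, 410,-290,-100,-65.5,65, 410,-290,-100,-65.5,65, 410,-290,-100,-65.5,65, 410,-290,-100,-65.5,65, 410,-290,-100,-65.5,65]' 40
```

```text
t: 0.93
tool_pos: [0.5177, 0.3338, 0.1364]
orientation: [-2.096, -2.34, 0.001]
force: [0.5, 0.6, -0.8]
opening: 0.0604
gripper_force: 0.0
```

```bash
python3 -m inch '[0,0,0,0,65,0,0,0,0,65,0,0,0,0,65]'; python3 -c "
import numpy as np
from h import *
from scipy.spatial.transform import Rotation as R
s=robot.read_state();y=R.from_rotvec(s['orientation']).as_matrix()[:,1];print(np.degrees(np.arctan2(y[1],y[0])),s['tool_pos'])"
```

```text
t: 1.18
tool_pos: [0.5162, 0.3352, 0.1367]
orientation: [-2.087, -2.347, 0.002]
force: [0.1, 0.1, 0.2]
opening: 0.0603
gripper_force: 0.0
6.716821410361472 [0.51615494 0.33524075 0.13668823]
```

```bash
python3 -m inch '[78,-55,-60,0,65,78,-55,-60,0,65,78,-55,-60,0,65,78,-55,-60,0,65,78,-55,-95,0,65,78,-55,-115,0,65,78,-55,-130,0,65,78,-55,-132,0,65,78,-55,-132,0,65,78,-55,-132,0,65]'; python3 -c "
from h import *
snap('top','pics/t1.png');i=cv2.imread('pics/t1.png');cv2.imwrite('pics/c3.png',cv2.resize(i[150:250,165:285],None,fx=5,fy=5,interpolation=2))"
```

```text
t: 2.02
tool_pos: [0.595, 0.2817, 0.007]
orientation: [2.085, 2.349, 0.003]
force: [0.6, -0.3, 0.2]
opening: 0.0607
gripper_force: 0.0
```

View pics/c3.png

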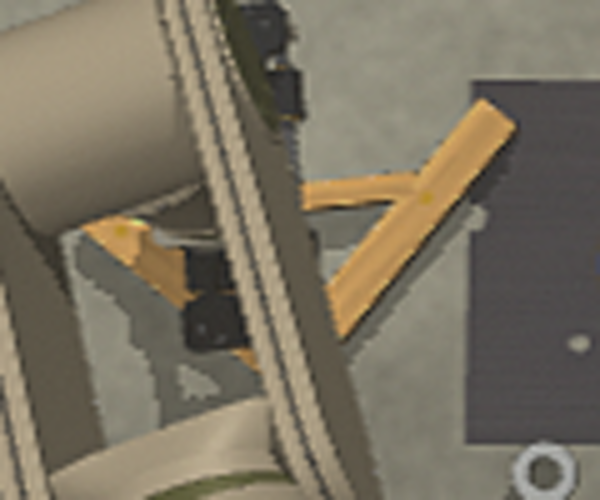

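The brace passes between the fingers (at about (300–420, 190) in the crop), with the square where it was before. Closing.

```bash
python3 -m inch '[0,0,-2,0,65,0,0,-2,0,0,0,0,-2,0,0,0,0,-2,0,0,0,0,-2,0,0,0,0,-2,0,0,0,0,-2,0,0,0,0,-2,0,0,0,0,-2,0,0]' 60;  python3 -m inch '[0,0,0,0,0,0,0,0,0,0,0,0,0,0,0]'
```

```text
t: 2.82
tool_pos: [0.5945, 0.2804, 0.0032]
orientation: [-2.087, -2.348, 0.0]
force: [0.1, -0.6, 0.7]
opening: 0.0155
gripper_force: 60.0
t: 3.07
tool_pos: [0.5945, 0.2804, 0.0032]
orientation: [-2.087, -2.348, 0.0]
force: [0.5, -0.0, -0.4]
opening: 0.0154
gripper_force: 60.0
```

```bash
python3 -m inch '[0,0,30,0,0,0,0,60,0,0,-4,-40,60,7,0,-8,-80,60,14,0,-10,-120,60,21,0,-12,-160,60,28,0,-14,-200,60,35,0,-15,-240,60,42,0,-16,-280,60,46.5,0,-17,-320,60,46.5,0]';  python3 -m inch '[0,-40,0,0,0,0,-57,0,0,0,0,-57,0,0,0,0,-57,0,0,0,0,-57,0,0,0]'; python3 - <<'E'
from h import *
from scipy.spatial.transform import Rotation as R
s=robot.read_state();y=R.from_rotvec(s['orientation']).as_matrix()[:,1];print(np.degrees(np.arctan2(y[1],y[0])),s['tool_pos'])
snap('top','pics/t2.png');i=cv2.imread('pics/t2.png');cv2.imwrite('pics/c4.png',cv2.resize(i[120:270,260:450],None,fx=4,fy=4,interpolation=2))
E
```

```text
t: 3.9
tool_pos: [0.5765, -0.0408, 0.0627]
orientation: [-0.98, -2.984, 0.0]
force: [1.4, -0.4, -4.4]
opening: 0.0154
gripper_force: 60.0
t: 4.32
tool_pos: [0.577, -0.0955, 0.0626]
orientation: [-0.99, -2.98, -0.001]
force: [-0.2, 0.9, -3.4]
opening: 0.0156
gripper_force: 60.0
53.237809162165235 [ 0.57698686 -0.09552206  0.06261026]
```

View pics/c4.png

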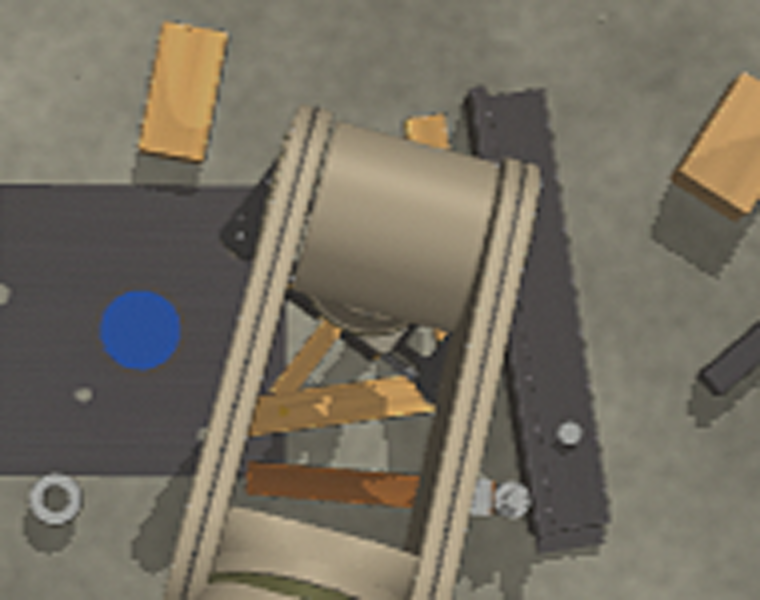

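The short leg (crop (255–430, 435–410)) is clear of the arm (its near face at about y=465), and the long leg is clear of the fence face. Lowering, then closing most of the gap to the fence.

```bash
python3 -m inch '[0,0,-35,0,0,0,0,-50,0,0,0,0,-56,0,0,0,0,-59,0,0,0,0,-59,0,0,0,0,-59,0,0]'; python3 -m inch '[1,-8,0,0,0,2,-16,0,0,0,2,-16,0,0,0,2,-16,0,0,0]'; python3 -m inch '[0.7,-5,0,0,0,1.4,-10,0,0,0,1.4,-10,0,0,0,1.4,-10,0,0,0]'
```

```text
t: 4.87
tool_pos: [0.5786, -0.0959, 0.0054]
orientation: [0.989, 2.98, 0.0]
force: [1.1, 0.3, -3.4]
opening: 0.0155
gripper_force: 60.0
t: 5.2
tool_pos: [0.58, -0.1133, 0.0048]
orientation: [0.992, 2.98, -0.0]
force: [-0.7, 1.1, -4.6]
opening: 0.0156
gripper_force: 60.0
t: 5.53
tool_pos: [0.5807, -0.1213, 0.0039]
orientation: [-0.99, -2.98, -0.003]
force: [-0.2, 4.9, -4.4]
opening: 0.0155
gripper_force: 60.0
```

```bash
python3 -m inch '[0.3,-2,-1,0,0,0.6,-4,-1.5,0,0,0.6,-4,-1.5,0,0,0.6,-4,-1.5,0,0]'; python3 - <<'E'
from h import *
from scipy.spatial.transform import Rotation as R
s=robot.read_state();y=R.from_rotvec(s['orientation']).as_matrix()[:,1];print(np.degrees(np.arctan2(y[1],y[0])),s['wrist_torque'],s['force'])
E
```

```text
t: 5.87
tool_pos: [0.5807, -0.1214, 0.0032]
orientation: [-0.987, -2.977, -0.009]
force: [-7.8, 23.6, 11.4]
opening: 0.0159
gripper_force: 60.0
53.315971212649735 [3.78629744 1.27125818 0.05504583] [-7.83252054 23.61691666 11.35976289]
```

```bash
python3 -m inch '[-0.3,2,1,0,0,-10,0.6,1,0,0,-20,-0.9,1,0,0,-30,-2.3,1,0,0,-40,-3.8,1,0,0,-50,-5.2,1,0,0,-50,-5.2,1,0,0,-50,-5.2,1,0,0]'; python3 - <<'E'
from h import *
from scipy.spatial.transform import Rotation as R
s=robot.read_state();y=R.from_rotvec(s['orientation']).as_matrix()[:,1];print(np.degrees(np.arctan2(y[1],y[0])),s['wrist_torque'],s['force'])
E
```

```text
t: 6.53
tool_pos: [0.5316, -0.1286, 0.004]
orientation: [-0.99, -2.981, -0.007]
force: [0.2, 15.4, 0.8]
opening: 0.0151
gripper_force: 60.0
53.26923527359043 [ 2.67628195 -0.09124831  0.04919525] [ 0.18625561 15.4223994   0.78698538]
```

```bash
python3 -m inch '[-3,-0.4,0,0,0,-6,-0.9,0,0,0,-6,-0.9,0,0,0,-6,-0.9,0,0,0]';python3 -m inch '[-1,-0.1,0,0,0,-2,-0.3,0,0,0,-2,-0.3,0,0,0]';python3 -m inch '[-1,-0.1,0,0,0,-2,-0.3,0,0,0,-2,-0.3,0,0,0]'
```

```text
t: 6.87
tool_pos: [0.5273, -0.1292, 0.0043]
orientation: [0.989, 2.98, 0.009]
force: [6.7, 17.0, -1.9]
opening: 0.0154
gripper_force: 60.0
t: 7.12
tool_pos: [0.5258, -0.1295, 0.0044]
orientation: [0.989, 2.979, 0.009]
force: [9.1, 17.7, -3.0]
opening: 0.0157
gripper_force: 60.0
t: 7.37
tool_pos: [0.5238, -0.1298, 0.0045]
orientation: [0.989, 2.979, 0.009]
force: [9.4, 19.0, -3.6]
opening: 0.0157
gripper_force: 60.0
```

```bash
python3 -m inch '[-1,0,0,0,0,-2,0,0,0,0,-2,0,0,0,0]';python3 -m inch '[-1,0,0,0,0,-2,0,0,0,0,-2,0,0,0,0]'
```

```text
t: 7.62
tool_pos: [0.5233, -0.1298, 0.0048]
orientation: [0.988, 2.976, 0.01]
force: [14.6, 18.4, -8.1]
opening: 0.0156
gripper_force: 60.0
t: 7.87
tool_pos: [0.5233, -0.1298, 0.0057]
orientation: [0.987, 2.972, 0.012]
force: [22.2, 18.4, -9.3]
opening: 0.0155
gripper_force: 60.0
```

```bash
python3 -m inch '[0.5,0,-1,0,0,1,0,-2,0,0,1,0,-2,0,0,1,0,-2,0,0,1,0,-2,0,0,1,0,-2,0,0]'; python3 - <<'E'
from h import *
from scipy.spatial.transform import Rotation as R
s=robot.read_state();m=R.from_rotvec(s['orientation']).as_matrix();y=m[:,1];print(np.degrees(np.arctan2(y[1],y[0])),"tilt",np.arccos(-m[2,2]),s['wrist_torque'])
for n,b in(("top",(150,270,290,440)),("scene",(150,270,220,370))):
    snap(n,f'pics/f{n}.png');i=cv2.imread(f'pics/f{n}.png');cv2.imwrite(f'pics/f{n}c.png',cv2.resize(i[b[0]:b[1],b[2]:b[3]],None,fx=5,fy=5,interpolation=2)[:600,:800])
E
```

```text
t: 8.37
tool_pos: [0.5234, -0.1299, 0.0042]
orientation: [0.987, 2.975, 0.011]
force: [13.6, 20.6, 2.1]
opening: 0.0156
gripper_force: 60.0
53.28842598826313 tilt 0.009910532144721202 [ 3.32874589 -2.214574    0.06919   ]
```

View pics/ftopc.png

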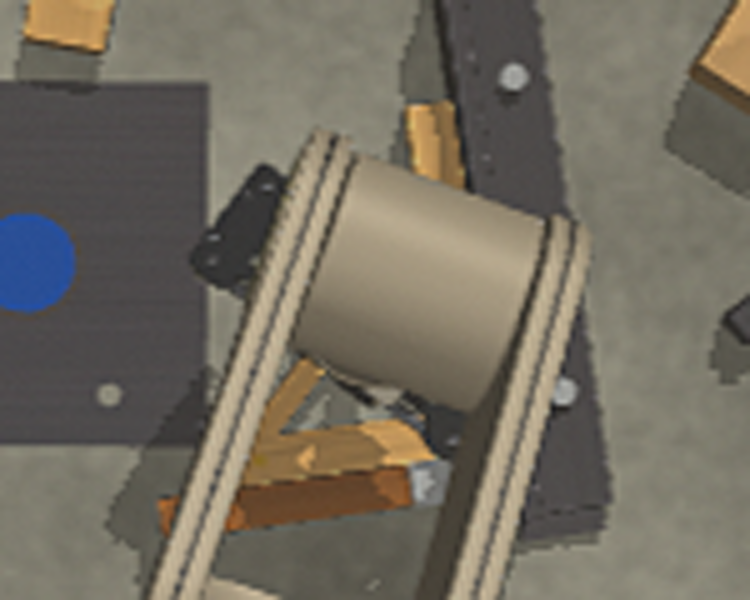

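View pics/fscenec.png

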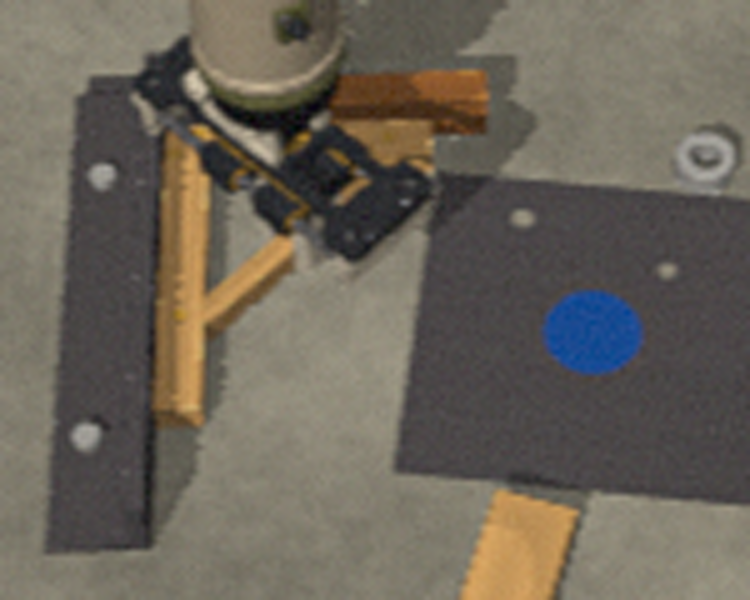

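The long leg lies parallel and tight along the fence (scene crop (163,150)–(155,420)). The short leg touches the arm along its visible length (top crop (245,490)–(410,467)). Forces on both sides are firm, tilt is 0.01 rad, and the yaw moment is near zero.

```bash
python3 -m inch '[0,0,0,0,0,0,0,0,0,0,0,0,0,0,0,0,0,0,0,0,0,0,0,0,0]'; python3 -c "
from h import *
print(job.close_job())"
```

```text
t: 8.88
tool_pos: [0.5234, -0.1298, 0.0042]
orientation: [0.987, 2.975, 0.011]
force: [13.1, 21.3, 1.6]
opening: 0.0153
gripper_force: 60.0
the job is handed in; nothing more can be done
None
```

I handed the job in at 8.9 s, but no verdict came back: the square is gripped at 60 N and looks home in the corner, with about 21 N against the fence and 13 N against the swing arm and post, and the other things were left where they were.

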